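# Close the sensor test fixture

### The arm

A 6-joint arm with a two-finger parallel gripper is mounted at the origin on the work surface; the furniture and walls round the work are solid. World frame = base frame: x ahead of the robot, y to its left, z up, the work surface at z = 0. Lengths are in m, angles in rad, forces in N, time in s.
With the tool pointing down it reaches from about 0.35 to 0.775 m from the base axis. Payload 5.5 kg.
Tool frame: the origin (TCP) lies midway between the tips of the shut fingers; the grasp point (between the pads) lies grasp_offset behind it (grasp_offset is the distance from the TCP to the grasp point, in m); z points along the fingers, y is the line along which they close (so a half turn about z gives the same grasp; the last joint's range is limited). The gripper opens to 85 mm and grips with 20 to 120 N. Pads are 22 mm wide; open, the fingers measure 114 mm over their backs; the gripper's body (76 mm by 85 mm) begins 54 mm behind the grasp point. The pads swing forward as they close: fully open they stand 13 mm farther back than shut.
Start: joints at [-1.398, 0.313, 0.046, 1.304, 0, 1.431], TCP at [0.177, -0.547, 0.231] pointing down, gripper open.
Joint ranges: [-2.76, 2.76], [-0.86, 1.69], [-1.03, 1.26], [-2.2, 2.34], [-1.47, 1.5], [-3.14, 3.14]. Speed limits (rad/s): [2.57, 2.57, 3.14, 3.14, 3.14, 3.14].

### API

Orientations are given as a unit quaternion [w, x, y, z].
In Python, from workcell import * gives the robot as it stands.
- The arm moves only by the tool step_arm, never from a script. Its argument "deltas" is a list of rows, each a list of 7 numbers: the shift along the world's x, y, z in mm, then the turn, a rotation vector about the world's x, y, z in degrees, then the gripper's target within -1 to 1 (fully open at 1, half-way at 0, shut at -1). A call has 1 to 5 rows; each row shifts and turns the commanded pose from where the row before left it; what a row does not reach is not made up. A row lasts 1/10 s, in which the tool goes at most 50 mm and 8.59 degrees, less where a joint would pass 70% of its speed; a pose out of reach is approached as far as the arm can. A call is refused whole if a number of a shift passes 50 or a number of a turn 8.59, either way. A call with a gripper value outside its range is refused whole. The fingers move at their own pace and stop on an object; "newtons" is the grip in N (left out, the last holds). Time passes only in rows, so rows that do not move let the fingers close. It gives the time, the measured TCP pose, the force, the opening and the grip force at its end, in the units of the state.
- get_state(): the state, without advancing time (a new reading comes with each control period).
- read_camera(name): name is "side" or "top" or "wrist"; returns a dict with "image" (420x560x3 uint8, red, green, blue), "z_map" (420x560 float32, m along the optical axis (not along the pixel's ray), 0 where there is no reading), "K" (3x3 intrinsics, pixels), "dist_coeffs" ([k1, k2, p1, p2, k3] as OpenCV has them; the pictures are not rectified), "world_from_camera" (4x4, takes a point from camera to world coordinates). Camera axes: x right, y down, z forward; pixel columns grow to the right and rows downward; lengths in m; the calibration is good to about 2 mm. A picture is of the moment at which its call begins.
- hand_in(): hands the job in; it is judged then, once.
The state is a dict: "clock": time; "joint_pos": joint angles; "qvel": joint speeds; "tau": joint torques, N m; "tcp_pos": TCP position; "orientation": TCP orientation; "wrist_force": force on the tool from outside, world axes, zero at the start; "ft_torque": the same for the moment, N m; "finger_gap": finger opening in m; "grip_force": force on a finger pad.
Only numpy, scipy, OpenCV 4.12 (cv2) and the standard library are available. Lean on these libraries where they do the work, as an engineer would, in place of code of your own. Each camera call takes 0.05 s, during which the arm holds its last target. There are 200 camera calls.

### The job

Make the loaded test fixture ready for a test run, working with the fingertips only: first push the sliding nest with its sensor fully home into the fixture, then push the sprung cover down until the red side catch snaps over it and keeps it shut, and take the hand away. Pick nothing up, do not touch the sensor in the nest, and leave the parts and tools around the fixture where they are.

Things in the scene. Friction and masses are not known exactly. Their poses are not given: they have to be found in the camera images.
- fixture: sensor test fixture, grey base plate 150 x 150 mm with two aluminium cheeks, fixed to the bench, 56 mm high with the cover shut. Origin: centre of the underside of the base, on the bench. Its own -x side is the front (the nest slides out there), +x the back (cover hinge), -y the side with the red catch, z up.
- nest_push (a point): centre of the front face of the sliding nest's front plate (rubber pad 50 mm wide, 16 mm high, on a plate 90 mm wide spanning 19 to 47 mm above the bench), 33 mm above the bench; moves with the nest. Push it along the fixture's +x: fully home it meets a hard stop 83 mm in front of the fixture's origin; it starts 30 to 48 mm farther out.
- nest_pocket (a point): centre of the round pocket in the blue nest, half-way up the seated sensor; with the nest home it lies over the fixture's origin. The nest (0.35 kg) is captive in its guides, slides with 1.5 to 4 N and stays where it is left. Unless it is home to about 2 mm, two dowels under the cover land on it and the cover cannot shut.
- sensor_mid (a point): centre of the loose silvery turned sensor (38 mm diameter, 13 mm high, 32 g) lying in the pocket; it stands 3 mm out of the pocket
- cover (a joint): angle of the cover, rad: 0 = shut flat, grows as it opens upward, at most 1.4. Stiff sprung hinge: stays where it stands when wide open, needs about 3 N at its front bar to push down, and lifts itself to about 0.6 rad if let go unlatched. The last few mm need some 3 to 6 N more to press past the catch, to a hard stop at 0.
- cover_hinge (a point): middle of the cover's hinge axis (along the fixture's y), 62 mm behind the fixture's origin and 48 mm above the bench
- cover_press (a point): middle of the black press pad (12 x 50 mm) on the outer face of the cover's front bar, 106 mm from the hinge axis and 8 mm above the hinge plane when shut (so 56 mm above the bench and 44 mm in front of the fixture's origin when shut); moves with the cover. The cover is 102 mm wide and ends 8 mm beyond this point (114 mm from the hinge).
- catch (a joint): angle of the red spring catch beside the cover on the fixture's -y side (18 mm wide, its top 70 mm above the bench; it stands 21 to 39 mm in front of the fixture's origin and 54 to 70 mm from the fixture's middle line), rad: 0 = upright, which is how it stands before and after; the cover's side pin pushes it outward as the cover comes down and it springs back over the pin
- sensor_left: a like sensor waiting on the bench on the left of the fixture, 38 mm diameter, 13 mm high; origin at the centre of its underside
- sensor_right: a like sensor waiting on the bench on the right of the fixture; origin at the centre of its underside
- driver: small green screwdriver lying on the bench, 137 mm long along its x, 23 mm high; origin under its middle
- tray: black parts tray 93 x 128 mm (x, y), 22 mm high, on the bench; origin at the centre of its underside
Things that resemble listed ones, but are neither listed nor needed, are in the scene too. Leave any orange look-alike of the part that bears nest_push alone.

How it is judged:
On the way, in this order (a step that is already met when the one before it is completed fails the run):
1. the nest is fully home while the cover still stands open (x of nest_pocket in the frame of fixture above -0.003 m and value of joint cover above 0.5 rad), for 0.2 s.
2. the cover is shut and the catch has sprung back over its pin (value of joint cover below 0.045 rad and value of joint catch below 0.06 rad), for 0.2 s.
At the end, for the whole second after the job is handed in: The nest is home to within 3 mm, the cover stays shut by itself within 0.045 rad under the upright catch (within 0.06 rad), and the sensor still lies flat in its pocket (within 6 mm) (all of step 2 and x of nest_pocket in the frame of fixture above -0.003 m and distance between sensor_mid and nest_pocket below 0.006 m and angle between sensor_mid's own z axis and vertical below 0.1 rad); the robot touches nothing.
It fails at once if the nest is lifted or tipped out of its guides (z of nest_pocket in the frame of fixture above 0.0385 m).
It fails at once if the sensor is lifted or knocked out of its pocket (distance between sensor_mid and nest_pocket above 0.008 m).
It fails at once if the sensor in the nest is touched by the robot (contact force between any of the fingers, the arm and sensor above 0.5 N).
It fails at once if a waiting sensor, the screwdriver or the tray is moved by more than 15 mm (distance of any of sensor_left, sensor_right, driver, tray from where it was at the start of the episode above 0.015 m).
It also fails if it takes over 51 s, if anything falls off the work surface, if the arm or the gripper's body presses on something with over 40 N, if the wrist force passes 120 N, or if a joint passes its speed limit or range.

## Working session

There is one attempt and no reset: what is moved stays moved. The work goes in short steps, Python scripts to look and compute and a tool call to move; the robot and the scene stay as the last step left them, time stands still between calls to the robot, and variables do not carry over. Pictures are saved under pics/ and viewed, at most 10 in all, crops included, and the job is handed in when it is done.

Besides the shell and the picture viewer there is one more tool, called after "Emit:" as name([rows], argument=value, ...), one row to a line, values as JSON. step_arm: Moves the arm, as the interface text tells. Its arguments: {"type":"object","properties":{"deltas":{"type":"array","items":{"type":"array","items":{"type":"number"}}},"newtons":{"type":"number"}},"required":["deltas"]}

```bash
mkdir -p pics; cat > h.py <<'E'
from workcell import *
import numpy as np, cv2
def pts(c):
    z=c["z_map"]; h,w=z.shape
    u,v=np.meshgrid(np.arange(w),np.arange(h))
    n=cv2.undistortPoints(np.stack([u,v],-1).reshape(-1,1,2).astype(np.float64),c["K"],c["dist_coeffs"]).reshape(h,w,2)
    p=np.dstack([n*z[...,None],z]); T=c["world_from_camera"]
    P=p@T[:3,:3].T+T[:3,3]; P[z==0]=np.nan
    return P
E
python3 - <<'E'
from h import *
ims=[]
for n in("top","side"):
    c=read_camera(n); np.savez(n+"0.npz",**c); ims.append(c["image"])
    cv2.imwrite(f"pics/{n}0.png",c["image"][...,::-1]); print(n,c["world_from_camera"].round(3).tolist())
print(get_state())
E
```

```text
top [[0.013, -0.998, 0.06, 0.436], [-1.0, -0.013, -0.008, -0.072], [0.008, -0.06, -0.998, 1.094], [0.0, 0.0, 0.0, 1.0]]
side [[0.945, -0.103, 0.311, 0.11], [-0.327, -0.373, 0.868, -1.192], [0.027, -0.922, -0.386, 0.586], [0.0, 0.0, 0.0, 1.0]]
{'clock': 0.1, 'joint_pos': array([-1.39758949e+00,  3.13917576e-01,  4.50875442e-02,  1.30360005e+00,
        2.54728744e-05,  1.43119684e+00]), 'qvel': array([-0.00100693, -0.00081673,  0.00321162,  0.00094582,  0.00127353,
        0.00087128]), 'tau': array([ 2.48122124e-03, -4.81721878e+01,  2.99246603e+01,  1.26703363e-02,
       -1.89811349e-04,  7.10198066e-06]), 'tcp_pos': array([ 0.17686377, -0.54664383,  0.23050037]), 'orientation': array([-8.16976918e-04,  9.87793610e-01,  1.55766225e-01, -9.91273434e-07]), 'wrist_force': array([0.2386958 , 0.88117728, 0.50225147]), 'ft_torque': array([-0.00031029,  0.0109749 , -0.02965122]), 'grip_force': 0.0, 'finger_gap': 0.08546819442994326}
```

View pics/top0.png

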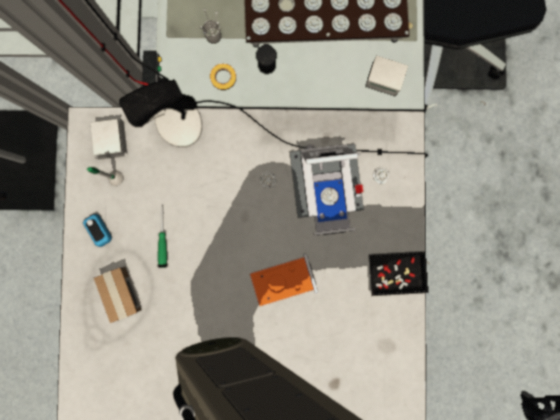

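View pics/side0.png

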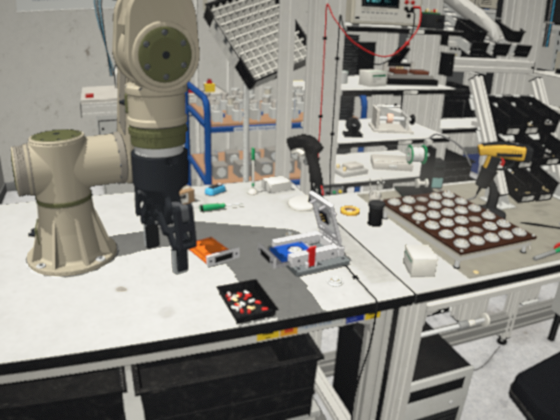

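The fixture is at top pixel ~(330,185). The nest (blue, with the sensor at 330,197) sticks out toward the robot, the red catch is at (359,189), and the raised cover's frame is at the rear. The orange look-alike is at (283,281).

```bash
python3 - <<'E'
from h import *
c=dict(np.load("top0.npz")); P=pts(c); im=c["image"]; hsv=cv2.cvtColor(im,cv2.COLOR_RGB2HSV)
s=dict(np.load("side0.npz")); Q=pts(s); hs=cv2.cvtColor(s["image"],cv2.COLOR_RGB2HSV)
def rep(n,m,P):
    p=P[m]; p=p[~np.isnan(p[:,0])]; print(n,len(p),np.median(p,0).round(4),p.min(0).round(3),p.max(0).round(3)); return p
def box(m,a,b,c_,d): k=np.zeros_like(m); k[c_:d,a:b]=m[c_:d,a:b]; return k
blue=box((hsv[...,0]>100)&(hsv[...,0]<130)&(hsv[...,1]>120),300,365,140,240)
p=rep("blue",blue,P)
r=cv2.minAreaRect(p[p[:,2]>.02][:,:2].astype(np.float32)*1000);print(r)
red=box(((hsv[...,0]<6)|(hsv[...,0]>174))&(hsv[...,1]>130),345,370,170,205); rep("redT",red,P)
redS=box(((hs[...,0]<6)|(hs[...,0]>174))&(hs[...,1]>130),295,330,235,275); rep("redS",redS,Q)
# all fixture points by height
R=P[135:245,280:375].reshape(-1,3);R=R[~np.isnan(R[:,0])]
print("table z",np.median(P[250:260,200:240,2]))
A=R[(R[:,2]>.006)]
for lo,hi in((.006,.018),(.018,.03),(.03,.045),(.045,.06),(.06,.09),(.09,.13),(.13,.2)):
    k=A[(A[:,2]>lo)&(A[:,2]<hi)]
    if len(k): print(lo,hi,len(k),k.min(0).round(3),k.max(0).round(3),cv2.minAreaRect(k[:,:2].astype(np.float32)*1000))
a=cv2.resize(im[130:250,270:390],(600,600),interpolation=cv2.INTER_CUBIC)
cv2.imwrite("pics/cropt.png",a[...,::-1])
E
```

```text
blue 757 [ 0.5074 -0.1861  0.0341] [ 0.472 -0.218  0.022] [ 0.561 -0.15   0.04 ]
((516.1796264648438, -184.27320861816406), (86.39198303222656, 63.189693450927734), 6.548482894897461)
redT 55 [ 0.5398 -0.2416  0.0642] [ 0.532 -0.248  0.056] [ 0.547 -0.235  0.072]
redS 114 [ 0.5403 -0.2508  0.0485] [ 0.531 -0.255  0.02 ] [ 0.549 -0.246  0.071]
table z 0.0004094341338328755
0.006 0.018 1261 [ 0.432 -0.286  0.006] [ 0.655 -0.072  0.018] ((541.0324096679688, -174.2342529296875), (218.86753845214844, 215.56643676757812), 86.4039077758789)
0.018 0.03 1061 [ 0.441 -0.259  0.018] [ 0.644 -0.095  0.03 ] ((541.971435546875, -178.91339111328125), (191.62965393066406, 148.06130981445312), 7.95168924331665)
0.03 0.045 1820 [ 0.441 -0.248  0.03 ] [ 0.64  -0.116  0.045] ((543.8782348632812, -186.6007080078125), (199.3770751953125, 117.90937042236328), 7.739526748657227)
0.045 0.06 416 [ 0.441 -0.248  0.045] [ 0.636 -0.118  0.06 ] ((538.6048583984375, -187.59371948242188), (187.22265625, 118.21485137939453), 8.171786308288574)
0.06 0.09 188 [ 0.532 -0.248  0.06 ] [ 0.629 -0.119  0.09 ] ((598.2305908203125, -198.48309326171875), (153.0863800048828, 72.05172729492188), 57.75334930419922)
0.09 0.13 130 [ 0.592 -0.22   0.09 ] [ 0.619 -0.12   0.129] ((607.2474975585938, -169.84271240234375), (14.432317733764648, 101.32542419433594), 9.245636940002441)
0.13 0.2 400 [ 0.569 -0.231  0.13 ] [ 0.606 -0.122  0.161] ((586.8431396484375, -177.2854461669922), (29.014652252197266, 110.41850280761719), 7.415405750274658)
```

View pics/cropt.png

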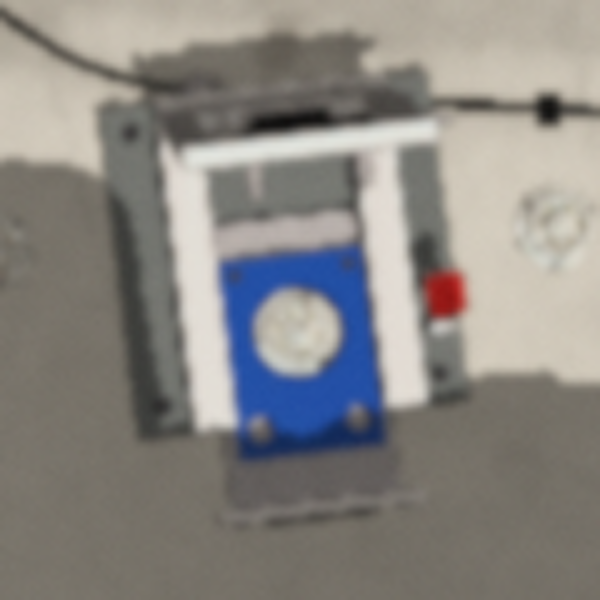

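```bash
python3 - <<'E'
from h import *
c=dict(np.load("top0.npz")); P=pts(c); T=c["world_from_camera"]
def ray(u,v,z):
    n=cv2.undistortPoints(np.array([[[u,v]]],float),c["K"],c["dist_coeffs"])[0,0]; d=T[:3,:3]@[*n,1]; o=T[:3,3]
    return (o+d*(z-o[2])/d[2])
cr=lambda x,y,z:ray(270+x/5-.4,130+y/5-.4,z)
co=[cr(*q,.012) for q in((105,105),(425,70),(470,390),(140,435))]
for k in co: print(k.round(4))
print("centre",np.mean(co,0).round(4), "yaws",[np.degrees(np.arctan2(*(a-b)[[1,0]])) for a,b in((co[0],co[3]),(co[1],co[2]))],[np.degrees(np.arctan2(*(a-b)[[1,0]]))-90 for a,b in((co[0],co[1]),(co[3],co[2]))])
print("sensor",cr(298,331,.041)); print("plate",cr(218,517,.047),cr(425,492,.047))
print("catch",cr(446,295,.07))
print("bar front edge",cr(188,160,.15),cr(437,130,.15))
m=np.zeros(P.shape[:2],bool); m[245:310,240:325]=1; m&=(P[...,2]>.012); q=P[m]; print("orange",np.nanmin(q,0),np.nanmax(q,0),cv2.minAreaRect(q[:,:2].astype(np.float32)))
s=dict(np.load("side0.npz")); Q=pts(s)[185:285,255:355].reshape(-1,3); Q=Q[(Q[:,2]>.06)&(Q[:,1]>-.3)&(Q[:,1]<-.05)&(Q[:,0]<.65)]
yaw=np.radians(7.2);R=np.array([[np.cos(yaw),np.sin(yaw)],[-np.sin(yaw),np.cos(yaw)]])
cen=np.mean(co,0)[:2]
for S in(Q,P[135:245,280:375].reshape(-1,3)):
  F=np.c_[(S[:,:2]-cen)@R.T,S[:,2]]
  for z in np.arange(.06,.175,.012):
    k=F[(abs(F[:,2]-z)<.006)&(abs(F[:,1])<.05)]
    if len(k): print(round(z,3),len(k),k.min(0).round(3),k.max(0).round(3),np.median(k,0).round(3))
E
```

```text
[ 0.6282 -0.096   0.012 ]
[ 0.6463 -0.2407  0.012 ]
[ 0.5015 -0.2615  0.012 ]
[ 0.4793 -0.1135  0.012 ]
centre [ 0.5638 -0.1779  0.012 ] yaws [np.float64(6.670486709670936), np.float64(8.14466387068091)] [np.float64(7.137003436102347), np.float64(8.502131730164223)]
sensor [ 0.52454052 -0.18093338  0.041     ]
plate [ 0.44287589 -0.14623979  0.047     ] [ 0.45480572 -0.23589906  0.047     ]
catch [ 0.53832872 -0.24094314  0.07      ]
bar front edge [ 0.5822613  -0.12588306  0.15      ] [ 0.59560326 -0.22400932  0.15      ]
orange [ 0.28241797 -0.15689648  0.01201859] [ 0.39876439 -0.0137314   0.03604123] ((0.3377634286880493, -0.08284345269203186), (0.09016330540180206, 0.13325196504592896), 16.461471557617188)
0.06 39 [ 0.049 -0.049  0.06 ] [0.055 0.049 0.066] [ 0.051 -0.006  0.064]
0.072 81 [ 0.046 -0.048  0.067] [0.054 0.047 0.078] [ 0.05  -0.001  0.072]
0.084 71 [ 0.042 -0.05   0.078] [0.054 0.049 0.09 ] [ 0.046 -0.007  0.083]
0.096 68 [ 0.034 -0.05   0.091] [0.049 0.049 0.101] [ 0.04  -0.009  0.096]
0.108 76 [ 0.028 -0.049  0.102] [0.046 0.047 0.114] [ 0.036 -0.01   0.108]
0.12 
[... 249 characters left out ...]
[0.034 0.05  0.16 ] [ 0.023 -0.002  0.157]
0.06 51 [ 0.057 -0.048  0.054] [0.065 0.049 0.066] [ 0.06  -0.     0.061]
0.072 67 [ 0.052 -0.046  0.066] [0.059 0.048 0.078] [0.056 0.003 0.07 ]
0.084 32 [ 0.049 -0.047  0.078] [0.055 0.049 0.09 ] [ 0.052 -0.01   0.083]
0.096 41 [ 0.045 -0.046  0.09 ] [0.051 0.048 0.102] [ 0.048 -0.002  0.095]
0.108 47 [ 0.041 -0.048  0.102] [0.047 0.049 0.114] [ 0.044 -0.003  0.108]
0.12 32 [ 0.039 -0.047  0.114] [0.043 0.05  0.126] [0.041 0.006 0.117]
0.132 4 [ 0.037 -0.039  0.126] [0.038 0.049 0.133] [0.037 0.006 0.13 ]
0.144 71 [ 0.008 -0.043  0.138] [0.037 0.046 0.15 ] [0.02  0.021 0.144]
0.156 304 [ 0.021 -0.049  0.15 ] [0.035 0.05  0.161] [0.027 0.001 0.156]
```

Emit:
step_arm([
  [22,35,0,0,0,-2.08,-1],
  [22,35,0,0,0,-2.08,-1],
  [22,35,0,0,0,-2.08,-1],
  [22,35,0,0,0,-2.08,-1],
  [22,35,0,0,0,-2.08,-1],
], newtons=30)

```text
clock: 0.6
tcp_pos: [0.2873, -0.3704, 0.2309]
orientation: [-0.0, 0.998, 0.065, -0.0]
wrist_force: [0.3, 0.0, 0.5]
finger_gap: 0.0127
grip_force: 0.0
```

Emit:
step_arm([
  [22,35,0,0,0,0,-1],
  [22,35,0,0,0,0,-1],
  [22,35,0,0,0,0,-1],
  [22,35,0,0,0,0,-1],
  [22,35,0,0,0,0,-1],
])

```text
clock: 1.1
tcp_pos: [0.3973, -0.1955, 0.2311]
orientation: [-0.0, 0.998, 0.065, -0.0]
wrist_force: [1.4, -0.1, 0.7]
finger_gap: -0.0001
grip_force: 0.0
```

Emit:
step_arm([
  [0,0,-40,0,0,0,-1],
  [0,0,-40,0,0,0,-1],
  [0,0,-30,0,0,0,-1],
  [0,0,0,0,0,0,-1],
  [0,0,0,0,0,0,-1],
])

```text
clock: 1.6
tcp_pos: [0.3966, -0.1969, 0.1215]
orientation: [-0.0, 0.998, 0.066, -0.001]
wrist_force: [0.0, 0.7, 0.1]
finger_gap: 0.0001
grip_force: 0.0
```

```bash
python3 - <<'E'
from h import *
for n in("side","wrist"):
    c=read_camera(n); cv2.imwrite(f"pics/{n}1.png",c["image"][...,::-1]); np.savez(n+"1.npz",**c)
s=get_state(); print({k:s[k] for k in("clock","tcp_pos","orientation","wrist_force","finger_gap")})
E
```

```text
{'clock': 1.7, 'tcp_pos': array([ 0.39794648, -0.19804895,  0.1229924 ]), 'orientation': array([8.79167494e-04, 9.97854731e-01, 6.54537534e-02, 9.84419968e-04]), 'wrist_force': array([ 0.15595398,  0.04857266, -0.0446565 ]), 'finger_gap': -0.00017382869600170313}
```

View pics/wrist1.png

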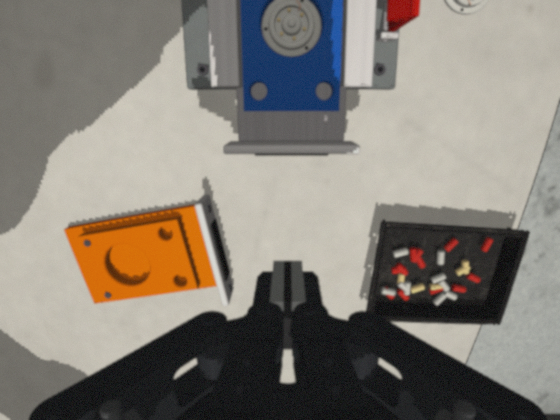

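The wrist view shows the grey nest plate ahead from (225,147) to (358,150). The fingers are centred at (288,290), with the orange part on the left and the tray on the right, both clear.

```bash
python3 - <<'E'
from h import *
c=dict(np.load("wrist1.npz")); T=c["world_from_camera"]
def ray(u,v,z):
    n=cv2.undistortPoints(np.array([[[u,v]]],float),c["K"],c["dist_coeffs"])[0,0]; d=T[:3,:3]@[*n,1]; o=T[:3,3]
    return (o+d*(z-o[2])/d[2]).round(4)
a,b=ray(225,153,.047),ray(358,154,.047); print(a,b,(a+b)/2,np.degrees(np.arctan2(*(a-b)[[1,0]]))-90)
print("sensor",ray(291,24,.041)); print("corners",ray(188,88,.012),ray(396,88,.012),ray(188,88,.008),ray(396,88,.008))
print(pts(c)[85:89,192:200,2].mean())
E
```

```text
[ 0.4411 -0.1517  0.047 ] [ 0.452  -0.2382  0.047 ] [ 0.44655 -0.19495  0.047  ] 7.182075720647774
sensor [ 0.5244 -0.1841  0.041 ]
corners [ 0.4791 -0.1153  0.012 ] [ 0.4991 -0.2649  0.012 ] [ 0.4792 -0.1141  0.008 ] [ 0.4995 -0.2661  0.008 ]
nan
```

Emit:
step_arm([
  [0,0,-40,0,0,0,-1],
  [0,0,-40,0,0,0,-1],
  [0,0,-11,0,0,0,-1],
  [0,0,0,0,0,0,-1],
  [15,2,0,0,0,0,-1],
])

```text
clock: 2.2
tcp_pos: [0.412, -0.1956, 0.0318]
orientation: [0.0, 0.998, 0.065, 0.0]
wrist_force: [0.0, -0.7, 0.1]
finger_gap: -0.0
grip_force: 0.0
```

Emit:
step_arm([
  [8,1,0,0,0,0,-1],
  [8,1,0,0,0,0,-1],
  [6,0.8,0,0,0,0,-1],
  [6,0.8,0,0,0,0,-1],
  [6,0.8,0,0,0,0,-1],
])

```text
clock: 2.7
tcp_pos: [0.4457, -0.1905, 0.0304]
orientation: [-0.0, 0.998, 0.066, -0.001]
wrist_force: [-3.9, -1.6, 2.7]
finger_gap: -0.0002
grip_force: 1.9
```

Emit:
step_arm([
  [5,0.7,0,0,0,0,-1],
  [5,0.7,0,0,0,0,-1],
  [3,0.4,0,0,0,0,-1],
  [3,0.4,0,0,0,0,-1],
  [0,0,0,0,0,0,-1],
])

```text
clock: 3.2
tcp_pos: [0.4626, -0.1886, 0.0303]
orientation: [0.0, 0.998, 0.066, 0.0]
wrist_force: [-0.6, -0.7, 0.9]
finger_gap: -0.0
grip_force: 0.7
```

Emit:
step_arm([
  [2,0.3,0,0,0,0,-1],
  [2,0.3,0,0,0,0,-1],
  [1,0.1,0,0,0,0,-1],
  [0,0,0,0,0,0,-1],
])

```text
clock: 3.6
tcp_pos: [0.4672, -0.188, 0.0303]
orientation: [0.0, 0.998, 0.066, 0.0]
wrist_force: [-2.1, -1.1, 0.2]
finger_gap: -0.0
grip_force: 1.2
```

Emit:
step_arm([
  [1,0.1,0,0,0,0,-1],
  [1,0.1,0,0,0,0,-1],
  [0,0,0,0,0,0,-1],
])

```text
clock: 3.9
tcp_pos: [0.4686, -0.1878, 0.0303]
orientation: [0.0, 0.998, 0.065, -0.0]
wrist_force: [-4.4, -2.1, 1.1]
finger_gap: -0.0002
grip_force: 2.2
```

Emit:
step_arm([
  [1.5,0.2,0,0,0,0,-1],
  [1.5,0.2,0,0,0,0,-1],
  [0,0,0,0,0,0,-1],
])

```text
clock: 4.2
tcp_pos: [0.4688, -0.1877, 0.0302]
orientation: [0.001, 0.998, 0.065, -0.003]
wrist_force: [-12.5, -5.8, 8.1]
finger_gap: 0.0001
grip_force: 6.8
```

Emit:
step_arm([
  [1.5,0.2,0,0,0,0,-1],
  [1.5,0.2,0,0,0,0,-1],
  [0,0,0,0,0,0,-1],
])

```text
clock: 4.5
tcp_pos: [0.4688, -0.1877, 0.0302]
orientation: [0.001, 0.998, 0.064, -0.006]
wrist_force: [-22.5, -7.8, 14.6]
finger_gap: -0.0003
grip_force: 11.3
```

Emit:
step_arm([
  [-12,-1.6,0,0,0,0,-1],
  [-30,-4,0,0,0,0,-1],
  [0,0,40,0,0,0,-1],
  [0,0,50,0,0,0,-1],
  [0,0,50,0,0,0,-1],
])

```text
clock: 5.0
tcp_pos: [0.433, -0.1917, 0.1717]
orientation: [-0.001, 0.998, 0.066, 0.001]
wrist_force: [1.3, -2.2, 0.4]
finger_gap: -0.0
grip_force: 0.0
```

Emit:
step_arm([
  [0,0,50,0,0,0,-1],
  [20,2,25,0,0,0,-1],
  [40,5,0,0,0,0,-1],
  [40,5,0,0,0,0,-1],
  [40,5,0,0,0,0,-1],
])

```text
clock: 5.5
tcp_pos: [0.5755, -0.1748, 0.2462]
orientation: [-0.0, 0.998, 0.066, 0.002]
wrist_force: [-0.3, -0.5, -0.1]
finger_gap: -0.0003
grip_force: 0.0
```

Emit:
step_arm([
  [40,5,0,0,0,0,-1],
  [30,4,0,0,0,0,-1],
  [0,0,0,0,0,0,-1],
  [0,0,0,0,0,0,-1],
])

```text
clock: 5.9
tcp_pos: [0.6435, -0.1657, 0.2444]
orientation: [-0.001, 0.998, 0.066, -0.0]
wrist_force: [0.1, -0.0, -0.8]
finger_gap: 0.0003
grip_force: 0.0
```

```bash
python3 - <<'E'
from h import *
o=[]
c=read_camera("side"); np.savez("side2.npz",**c); o.append(cv2.resize(c["image"][130:290,200:400],(600,480))); print(get_state()["tcp_pos"])
c=read_camera("wrist"); np.savez("wrist2.npz",**c)
cv2.imwrite("pics/s2.png",o[0][...,::-1]); cv2.imwrite("pics/w2.png",c["image"][...,::-1])
E
```

```text
[ 0.64277744 -0.16596331  0.24496115]
```

View pics/s2.png

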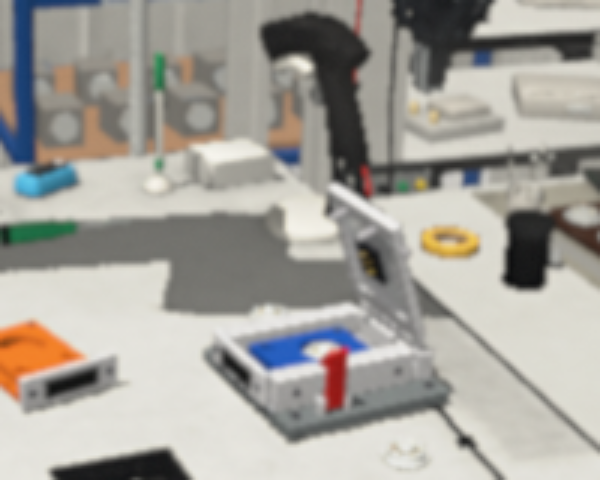

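View pics/w2.png

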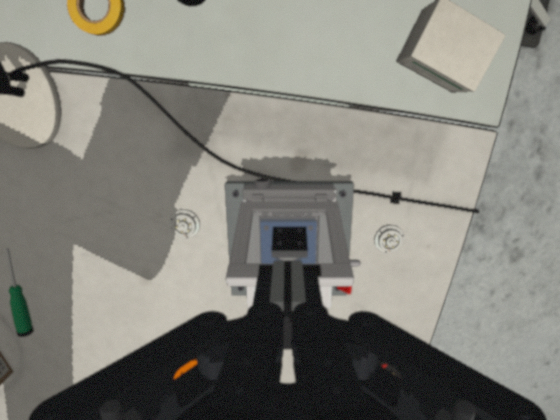

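Step 1 is done: the side view shows the nest plate flush against the cheeks and the cover still open. In the wrist view the cover bar spans columns 228–354, so it's centred under the fingers. Next I go behind the cover.

Emit:
step_arm([
  [0,0,-45,0,0,0,-1],
  [0,0,-48,0,0,0,-1],
  [0,0,0,0,0,0,-1],
  [-14,-1.8,0,0,0,0,-1],
  [-12,-1.6,0,0,0,0,-1],
])

```text
clock: 6.5
tcp_pos: [0.6169, -0.1704, 0.1551]
orientation: [0.0, 0.998, 0.065, 0.001]
wrist_force: [0.0, 0.9, -0.0]
finger_gap: 0.0001
grip_force: 0.0
```

Emit:
step_arm([
  [-5,-0.6,0,0,0,0,-1],
  [-5,-0.6,-1,0,0,0,-1],
  [-5,-0.7,-1.5,0,0,0,-1],
  [0,0,0,0,0,0,-1],
])

```text
clock: 6.9
tcp_pos: [0.602, -0.1721, 0.1507]
orientation: [0.0, 0.998, 0.065, 0.001]
wrist_force: [0.8, 0.3, 1.2]
finger_gap: -0.0
grip_force: 0.2
```

Emit:
step_arm([
  [-6,-0.8,-2,0,0,0,-1],
  [-6,-0.8,-3,0,0,0,-1],
  [-6,-0.8,-3.5,0,0,0,-1],
  [-4.5,-0.6,-2.5,0,0,0,-1],
  [-4.5,-0.6,-3,0,0,0,-1],
])

```text
clock: 7.4
tcp_pos: [0.5744, -0.1754, 0.1355]
orientation: [0.0, 0.998, 0.066, -0.0]
wrist_force: [0.1, -0.5, 2.4]
finger_gap: 0.0001
grip_force: 0.8
```

```bash
python3 - <<'E'
from h import *
c=read_camera("side"); cv2.imwrite("pics/s3.png",cv2.resize(c["image"][130:290,200:400],(600,480))[...,::-1]); s=get_state(); print(s["tcp_pos"],s["wrist_force"])
E
```

```text
[ 0.57352161 -0.17535188  0.13496494] [ 0.38572327 -0.75278832  1.59750158]
```

View pics/s3.png

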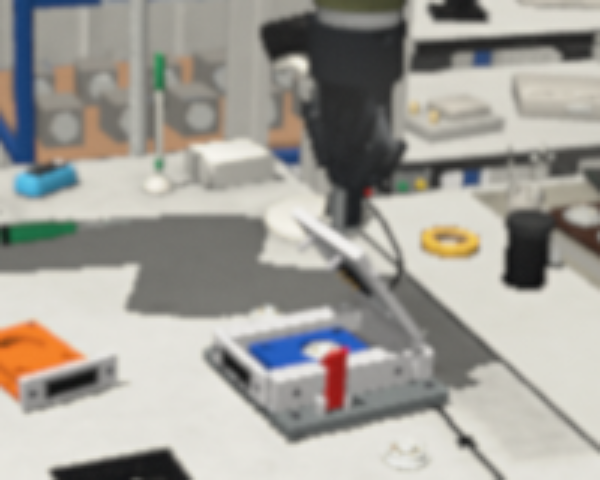

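The cover is following: the fingertip bears on its front bar at (345,225). I continue along the arc.

Emit:
step_arm([
  [-8.4,-1.1,-6,0,0,0,-1],
  [-7.9,-1,-7,0,0,0,-1],
  [-7.2,-0.9,-7.8,0,0,0,-1],
  [-6.4,-0.8,-8.6,0,0,0,-1],
])

```text
clock: 7.85
tcp_pos: [0.5449, -0.1793, 0.1061]
orientation: [0.0, 0.998, 0.066, 0.0]
wrist_force: [1.7, 0.8, 0.5]
finger_gap: 0.0001
grip_force: 1.1
```

Emit:
step_arm([
  [-5.5,-0.7,-9.2,0,0,0,-1],
  [-5.4,-0.7,-9.5,0,0,0,-1],
  [-5.4,-0.7,-10,0,0,0,-1],
  [0,0,0,0,0,0,-1],
])

```text
clock: 8.25
tcp_pos: [0.5266, -0.1807, 0.0758]
orientation: [-0.001, 0.998, 0.065, -0.002]
wrist_force: [0.6, 0.3, 0.1]
finger_gap: 0.0004
grip_force: 0.3
```

```bash
python3 - <<'E'
from h import *
c=read_camera("side"); cv2.imwrite("pics/s4.png",cv2.resize(c["image"][170:290,240:390],(750,600))[...,::-1]); s=get_state(); print(s["tcp_pos"],s["wrist_force"])
E
```

```text
[ 0.5270278  -0.18077678  0.07648265] [0.0906104  0.00915426 0.27849523]
```

View pics/s4.png

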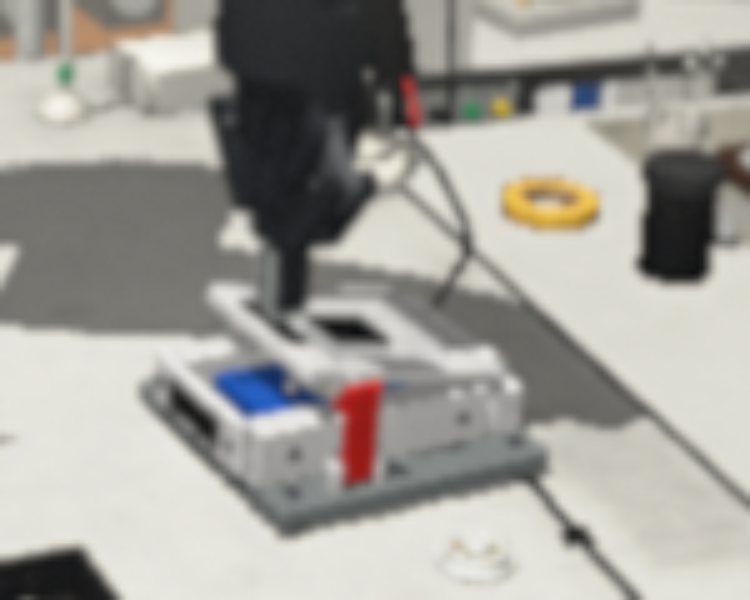

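Emit:
step_arm([
  [-2,-0.3,-4,0,0,0,-1],
  [-2,-0.3,-4,0,0,0,-1],
  [0,0,0,0,0,0,-1],
])

```text
clock: 8.6
tcp_pos: [0.5251, -0.1817, 0.0698]
orientation: [0.0, 0.998, 0.066, 0.001]
wrist_force: [0.8, 1.8, 1.6]
finger_gap: 0.0002
grip_force: 0.8
```

Emit:
step_arm([
  [-1,-0.1,-3,0,0,0,-1],
  [0,0,-3,0,0,0,-1],
  [0,0,0,0,0,0,-1],
])

```text
clock: 8.9
tcp_pos: [0.5239, -0.182, 0.0638]
orientation: [0.0, 0.998, 0.066, 0.0]
wrist_force: [1.5, 0.7, 1.4]
finger_gap: 0.0002
grip_force: 1.0
```

Emit:
step_arm([
  [-1,0,-3,0,0,0,-1],
  [-1,0,-3,0,0,0,-1],
  [0,0,0,0,0,0,-1],
])

```text
clock: 9.2
tcp_pos: [0.5212, -0.1821, 0.0571]
orientation: [0.0, 0.998, 0.065, -0.001]
wrist_force: [-0.6, -0.2, 0.6]
finger_gap: -0.0001
grip_force: 0.4
```

Emit:
step_arm([
  [0,0,-2,0,0,0,-1],
  [0,0,0,0,0,0,-1],
])

```text
clock: 9.4
tcp_pos: [0.5211, -0.1821, 0.0553]
orientation: [0.0, 0.998, 0.065, -0.001]
wrist_force: [-0.1, -0.5, 2.0]
finger_gap: 0.0002
grip_force: 1.0
```

```bash
python3 - <<'E'
from h import *
c=read_camera("side"); P=pts(c).reshape(-1,3); s=get_state(); print(s["tcp_pos"],s["wrist_force"])
y=np.radians(7.4); R=np.array([[np.cos(y),np.sin(y)],[-np.sin(y),np.cos(y)]])
F=np.c_[(P[:,:2]-[.562,-.178])@R.T,P[:,2]]
for ylo,yhi in((-.05,-.03),(.03,.05)):
  for x in np.arange(-.09,.075,.01):
    k=F[(F[:,1]>ylo)&(F[:,1]<yhi)&(abs(F[:,0]-x)<.005)&(F[:,2]>.03)&(F[:,2]<.12)]
    if len(k): print(ylo,round(x,3),len(k),np.percentile(k[:,2],[10,50,90]).round(4))
h=cv2.cvtColor(c["image"],cv2.COLOR_RGB2HSV).reshape(-1,3); m=((h[:,0]<6)|(h[:,0]>174))&(h[:,1]>130)&(abs(F[:,0])<.06)&(abs(F[:,1]+.06)<.03)
for a,b in((.02,.04),(.06,.08)):
  q=F[m&(F[:,2]>a)&(F[:,2]<b)]; print(np.median(q,0))
cv2.imwrite("pics/s5.png",cv2.resize(c["image"][190:280,250:360],(733,600))[...,::-1])
E
```

```text
[ 0.52113217 -0.18208406  0.05542597] [-0.46385693 -0.87365821  2.67853408]
-0.05 -0.08 45 [0.0322 0.0413 0.0488]
-0.05 -0.07 17 [0.0334 0.0457 0.0466]
-0.05 -0.06 14 [0.0434 0.0451 0.0459]
-0.05 -0.05 52 [0.0454 0.0545 0.1162]
-0.05 -0.04 26 [0.0506 0.0547 0.1115]
-0.05 -0.03 17 [0.0344 0.1066 0.1161]
-0.05 -0.02 5 [0.0503 0.0514 0.0519]
-0.05 -0.01 3 [0.0505 0.0526 0.0547]
-0.05 -0.0 18 [0.041  0.0522 0.0534]
-0.05 0.01 14 [0.0335 0.0518 0.0535]
-0.05 0.02 15 [0.0379 0.0518 0.054 ]
-0.05 0.03 16 [0.0513 0.0528 0.054 ]
-0.05 0.04 16 [0.0429 0.052  0.0535]
-0.05 0.05 20 [0.0393 0.0528 0.0543]
-0.05 0.06 20 [0.041  0.0524 0.055 ]
-0.05 0.07 11 [0.04   0.0417 0.0486]
0.03 -0.08 19 [0.0341 0.0429 0.0487]
0.03 -0.07 18 [0.041  0.0455 0.0472]
0.03 -0.06 23 [0.0345 0.0442 0.0465]
0.03 -0.05 46 [0.0386 0.052  0.1153]
0.03 -0.04 10 [0.0513 0.0552 0.0559]
0.03 -0.03 1 [0.0529 0.0529 0.0529]
0.03 -0.01 3 [0.0488 0.0489 0.0529]
0.03 -0.0 15 [0.0506 0.0523 0.0542]
0.03 0.01 13 [0.0503 0.0532 0.0543]
0.03 0.02 13 [0.0494 0.0527 0.0546]
0.03 0.03 16 [0.0509 0.0531 0.0543]
0.03 0.04 15 [0.0511 0.0521 0.054 ]
0.03 0.05 11 [0.0519 0.053  0.0539]
0.03 0.06 8 [0.0522 0.0532 0.0544]
[-0.03034514 -0.06967573  0.03083123]
[-0.03270123 -0.07022864  0.06609829]
```

View pics/s5.png

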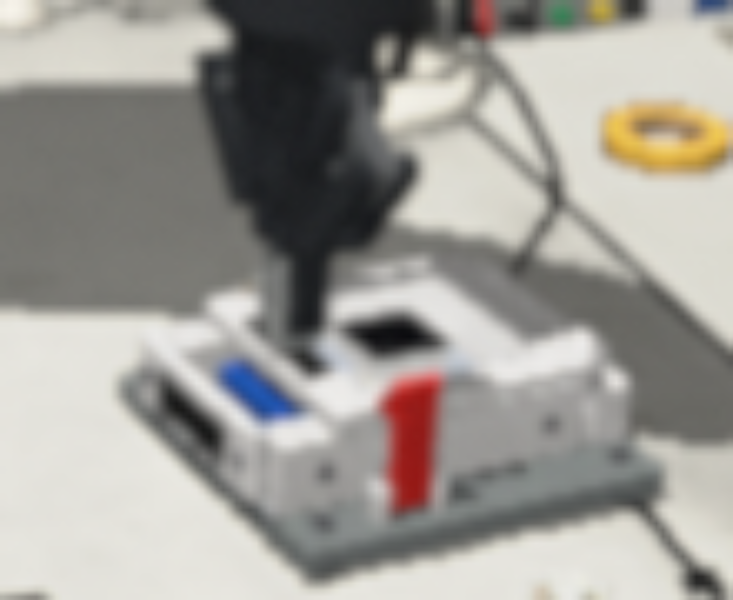

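The cover is flat (bar at about 55 mm) and the catch is upright. I'll press to the stop to be sure it has snapped over.

Emit:
step_arm([
  [0,0,-2,0,0,0,-1],
  [0,0,-2,0,0,0,-1],
  [0,0,0,0,0,0,-1],
  [0,0,0,0,0,0,-1],
])

```text
clock: 9.85
tcp_pos: [0.5211, -0.1822, 0.0526]
orientation: [0.0, 0.998, 0.065, -0.0]
wrist_force: [-5.8, -1.6, 10.4]
finger_gap: 0.0003
grip_force: 5.2
```

Emit:
step_arm([
  [0,0,-2,0,0,0,-1],
  [0,0,-1,0,0,0,-1],
  [0,0,0,0,0,0,-1],
  [0,0,0,0,0,0,-1],
])

```text
clock: 10.25
tcp_pos: [0.5211, -0.1822, 0.0519]
orientation: [0.001, 0.998, 0.065, -0.0]
wrist_force: [-9.8, 3.6, 27.6]
finger_gap: -0.0
grip_force: 13.8
```

Emit:
step_arm([
  [0,0,7,0,0,0,-1],
  [0,0,10,0,0,0,-1],
  [0,0,40,0,0,0,-1],
  [0,0,50,0,0,0,-1],
  [0,0,50,0,0,0,-1],
])

```text
clock: 10.75
tcp_pos: [0.5211, -0.1814, 0.2067]
orientation: [-0.001, 0.998, 0.066, -0.001]
wrist_force: [1.6, -1.5, -0.9]
finger_gap: 0.0
grip_force: 0.0
```

Emit:
step_arm([
  [-40,0,20,0,0,0,-1],
  [-40,0,0,0,0,0,-1],
  [-40,0,0,0,0,0,-1],
  [0,0,0,0,0,0,-1],
  [0,0,0,0,0,0,-1],
])

```text
clock: 11.25
tcp_pos: [0.4014, -0.1819, 0.226]
orientation: [0.0, 0.998, 0.065, 0.0]
wrist_force: [-0.1, 0.7, -0.5]
finger_gap: -0.0
grip_force: 0.0
```

```bash
python3 - <<'E'
from h import *
c=read_camera("side"); P=pts(c).reshape(-1,3)
y=np.radians(7.4); R=np.array([[np.cos(y),np.sin(y)],[-np.sin(y),np.cos(y)]])
F=np.c_[(P[:,:2]-[.562,-.178])@R.T,P[:,2]]
for x in np.arange(-.09,.075,.01):
    k=F[(abs(F[:,1])<.05)&(abs(F[:,0]-x)<.005)&(F[:,2]>.03)&(F[:,2]<.12)]
    if len(k): print(round(x,3),len(k),np.percentile(k[:,2],[10,50,90]).round(4))
h=cv2.cvtColor(c["image"],cv2.COLOR_RGB2HSV).reshape(-1,3); m=((h[:,0]<6)|(h[:,0]>174))&(h[:,1]>130)&(abs(F[:,0])<.06)&(abs(F[:,1]+.06)<.03)
for a,b in((.02,.04),(.06,.08)):
  q=F[m&(F[:,2]>a)&(F[:,2]<b)]; print(np.median(q,0))
a=cv2.resize(c["image"][190:280,250:360],(400,328)); w=read_camera("wrist")["image"]; w=cv2.resize(w,(400,300))
cv2.imwrite("pics/s6.png",np.hstack([a[:300],w])[...,::-1]); print(get_state()["tcp_pos"])
E
```

```text
-0.09 3 [0.0327 0.04   0.0437]
-0.08 178 [0.033  0.0421 0.0485]
-0.07 34 [0.0376 0.0449 0.0463]
-0.06 54 [0.0332 0.0434 0.0461]
-0.05 204 [0.0349 0.052  0.059 ]
-0.04 93 [0.0347 0.0568 0.0597]
-0.03 50 [0.0525 0.054  0.0556]
-0.02 66 [0.0519 0.0532 0.0554]
-0.01 69 [0.0515 0.0541 0.0557]
-0.0 82 [0.0506 0.0535 0.0555]
0.01 66 [0.0514 0.0535 0.0558]
0.02 70 [0.051  0.0525 0.0545]
0.03 70 [0.0511 0.0531 0.0551]
0.04 86 [0.0503 0.0529 0.0545]
0.05 74 [0.0515 0.0534 0.0548]
0.06 69 [0.0423 0.0533 0.0546]
0.07 8 [0.0398 0.0409 0.0467]
[-0.02969935 -0.06983935  0.03100866]
[-0.03252865 -0.06935981  0.06517046]
[ 0.40259617 -0.1822372   0.22586773]
```

View pics/s6.png

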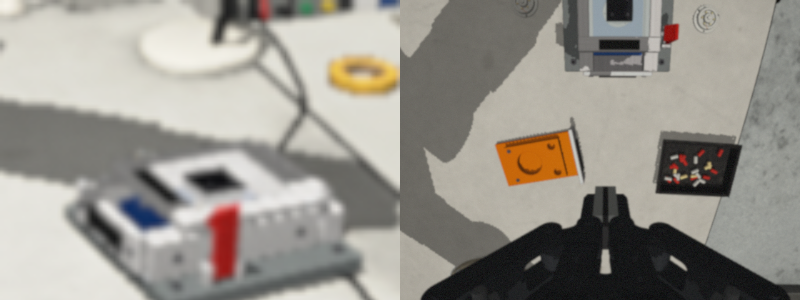

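With the hand away, the cover lies flat (frame level at about 53 mm, slope about 0.01 rad). The red catch at left-panel (225,240) stands upright over the pin, and the nest is home.

```bash
python3 -c "
from workcell import *
print(hand_in())"
```

```text
the job is handed in; nothing more can be done
None
```

I pushed the nest home and shut the cover under the upright red catch, then took the hand clear and handed in at about 11.4 s; the hand-in returned no verdict.

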